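# Start the vacuum hold-down at its control box

### The job

Start the vacuum hold-down at the grey control box, pressing with the closed fingertips: first push down the raised far end of the long paddle so that it tips fully over, then push the square key all the way in so that it stays down, then press the big round button fully in, keep it in for about a second and let go. Do not press the small round button, and do not pick up or shift anything: the blank on the plate, the chisel, the tin and the screwdriver stay where they lie.

Things in the scene. Friction and masses are not known exactly. Their poses are not given: they have to be found in the camera images.
- control_box: Grey enclosure of the controls, 136 (its x) x 300 (its y) x 40 mm high, fixed to the worktop; its place and yaw vary. Origin: centre of its underside; x axis points to its far side, away from the robot, z up. All four controls have black plastic caps on equal steel base plates (112 x 64 mm), side by side at 70 mm pitch along the box's y axis in an order that varies; the paddle pivot, the key and the buttons all lie on the line x = 0 of the box.
- paddle_far_end (a point): Point to press on the upper face of the paddle, on its centre line 33 mm to the far side of its pivot (moves with it). The paddle is a slab 90 long (along the box's x) x 42 wide x 10 mm thick, pivoted at its middle, 62 mm above the worktop, on an axis along the box's y. It starts with this far end raised. Pushed down here it moves about 12 mm in all against light friction (2 N here, more nearer the pivot) to a hard stop and stays where it is left.
- paddle (a joint): Tilt of the paddle, rad: -0.18 far end fully up (off), +0.18 far end fully down (on). Starts between -0.18 and -0.13.
- key_top (a point): Centre of the upper face of the square key, a flat cap 36 x 36 mm, about 70 mm above the worktop when up and 60 mm when down (moves with it).
- key (a joint): How far the square key is pushed in, m: 0 up, 0.010 hard stop. It has no return spring: about 2.5 N of friction, and it stays where it is left. Starts between 0 and 0.0015.
- big_button_top (a point): Centre of the upper face of the big round button, 44 mm across, 70 mm above the worktop when released (moves with it).
- big_button (a joint): How far the big round button is pressed, m: 0 released, 0.007 hard stop. Spring: 1.5 N at first, 5 N at the stop; it springs back when let go.
- small_button_top (a point): Centre of the upper face of the small round button, 22 mm across, 70 mm above the worktop. Not to be pressed.
- small_button (a joint): How far the small round button is pressed, m: 0 released, 0.007 hard stop.
- vacuum_plate: Aluminium hold-down plate, 90 x 198 x 20 mm (with a brass stub on its near side), fixed behind the control box; origin: centre of its underside.
- blank: Loose dark wooden bridge blank, 30 x 160 x 10 mm, lying on the plate; origin: centre of its underside. A bystander.
- chisel: Loose wood chisel, 248 mm long, about 27 mm wide and 30 mm high, pointing roughly away from or towards the robot, on the worktop to the left of the box; origin: centre of its underside. A bystander.
- tin: Loose round tin with a blue lid, 72 mm across, 28 mm high, to the near left of the box; origin: centre of its underside. A bystander.
- driver: Loose screwdriver, 200 mm long, yellow handle, about 31 mm high, lying to the right of the box; origin: centre of its underside. A bystander.

How it is judged:
On the way, in this order (a step that is already met when the one before it is completed fails the run):
1. the paddle is tipped with its far end fully down (beyond +0.14 rad) (value of joint paddle above 0.14 rad), for 0.1 s.
2. the square key is pushed all the way in (beyond 8.5 of 10 mm) (value of joint key above 0.0085 m), for 0.1 s.
3. the big round button is fully in (beyond 5.5 of 7 mm) for half a second (value of joint big_button above 0.0055 m), for 0.5 s.
At the end, for the whole second after the job is handed in: The paddle stands with its far end down (beyond +0.14 rad), the square key is down (beyond 8.5 mm), the big and small round buttons are out (within 1 mm), and the blank, chisel, tin and screwdriver lie within 15 mm of where they were (value of joint paddle above 0.14 rad and value of joint key above 0.0085 m and value of joint each of big_button, small_button below 0.001 m and distance of each of blank, chisel, tin, driver from where it was at the start of the episode below 0.015 m); the robot touches nothing.
It fails at once if the square key is pushed in before the paddle has been tipped over (value of joint key above 0.005 m and value of joint paddle below 0.12 rad).
It fails at once if the big round button is pressed before the square key is in (value of joint big_button above 0.003 m and value of joint key below 0.0075 m).
It fails at once if the small round button is pressed (value of joint small_button above 0.003 m).
It fails at once if the blank, chisel, tin or screwdriver is lifted or shifted by more than 15 mm (distance of any of blank, chisel, tin, driver from where it was at the start of the episode above 0.015 m).
It also fails if it takes over 40 s, if anything falls off the work surface, if the arm or the gripper's body presses on something with over 40 N, if the wrist force passes 120 N, or if a joint passes its speed limit or range.

### The arm

A 7-joint arm with a two-finger parallel gripper is mounted at the origin on a cart in front of the work surface, level with it; the furniture and walls round the work are solid. World frame = base frame: x ahead of the robot, y to its left, z up, the work surface at z = 0. Lengths are in m, angles in rad, forces in N, time in s.
With the tool pointing down it reaches from about 0.4 to 0.9 m from the base axis. Payload 5.5 kg.
Tool frame: the origin (TCP) lies at the very end of the fingers, on their centre line; the grasp point (between the pads) lies tcp_to_grasp behind it (tcp_to_grasp is the distance from the TCP to the grasp point, in m); z points along the fingers, y is the line along which they close (so a half turn about z gives the same grasp; the last joint's range is limited). The gripper opens to 85 mm and grips with 20 to 120 N. Pads are 22 mm wide; open, the fingers measure 114 mm over their backs; the gripper's body (76 mm by 85 mm) begins 54 mm behind the grasp point. The pads swing forward as they close: fully open they stand 13 mm farther back than shut.
Start: joints at [-0.858, 0.501, -0.427, 1.55, 0.221, 1.138, -0.21], TCP at [0.283, 0.585, 0.231] pointing down, gripper open.
Joint ranges: [-2.88, 2.88], [-0.31, 2.03], [-1.54, 1.56], [0.2, 2.42], [-1.41, 4.55], [0.19, 2.02], [-2.57, 2.57]. Speed limits (rad/s): [2.57, 2.57, 3.14, 3.14, 3.14, 3.14, 3.14].

### API

Orientations are given as a unit quaternion [w, x, y, z].
In Python, from plant import * gives the robot as it stands.
- The arm moves only by the tool move_arm, never from a script. Its argument "moves" is a list of rows, each a list of 7 numbers: the shift along the tool's x, y, z each as a share of 0.1 m, from -1 to 1, then the turn, a rotation vector about the tool's x, y, z each as a share of pi/4 rad, from -1 to 1, then the finger opening in mm, from 0 to 85.4. A call has exactly 8 rows; each row is the pose to reach, as a shift and turn from the pose commanded when the call began, along the tool's axes at that moment; what a row does not reach only later rows make up. A row lasts 1/10 s, in which the tool goes at most 50 mm and 8.59 degrees, less where a joint would pass 70% of its speed; a pose out of reach is approached as far as the arm can. A call with a number of a shift or a turn outside -1 to 1 is refused whole. A call with a gripper value outside its range is refused whole. The fingers move at their own pace and stop on an object; "force" is the grip in N (left out, the last holds). Time passes only in rows, so rows that repeat a pose let the fingers close, or fill a call up. It gives the time, the measured TCP pose, the force, the opening and the grip force at its end, in the units of the state.
- get_obs(): the state, without advancing time (a new reading comes with each control period).
- snapshot(name): name is "side" or "top" or "wrist"; returns a dict with "img" (384x512x3 uint8, red, green, blue), "intrinsics" (3x3 intrinsics, pixels), "cam_to_world" (4x4, takes a point from camera to world coordinates); the wrist camera has in their place "tool_from_camera" (4x4, takes a point from camera to tool coordinates, whose origin is the TCP and whose axes are the flange's). Camera axes: x right, y up, looking along -z (the intrinsics and any distortion apply to the point x, -y, -z); pixel columns grow to the right and rows downward; lengths in m; the calibration is good to about 2 mm. The wrist camera is an equidistant fisheye: a pixel r from the principal point sees the ray r / f radians off the axis. A picture is of the moment at which its call begins: read the wrist's pose just before it. There is no depth.
- close_job(): hands the job in; it is judged then, once.
Trained networks look in a picture, given as the dict that the camera call returned (one of the last four; its "shot" number tells which), for a name from the list of things; names that differ only in an ending like _2 or _b are one class to them, and where a whole thing is asked for, a point or a joint stands for the part that bears it (a point fixed in the world has none). Each returns a list of dicts, best first, with "conf" (0 to 1); they miss things now and then, are a little off and sometimes report something else, mostly with a low value. They report only what shows in the picture. A call takes as long as a camera call.
- look_for(picture, thing): "uv" ([column, row] in pixels, amid what is visible of it).
- cut_out(picture, thing): "region" (384x512 bool, what is visible of it) and "uv" ([column, row] in pixels, amid what is visible of it).
The state is a dict: "clock": time; "joints": joint angles; "joint_velocities": joint speeds; "tau": joint torques, N m; "tool_pos": TCP position; "eef_rot": TCP orientation; "force": force on the tool from outside, world axes, zero at the start; "ft_torque": the same for the moment, N m; "gripper_width": opening from 0.0 (shut) to 1.0 (fully open); "finger_force": force on a finger pad.
Only numpy, scipy, OpenCV 4.12 (cv2) and the standard library are available. Lean on these libraries where they do the work, as an engineer would, in place of code of your own. Each camera call takes 0.05 s, during which the arm holds its last target. There are 200 camera calls.

## Working session

There is one attempt and no reset: what is moved stays moved. The work goes in short steps, Python scripts to look and compute and a tool call to move; the robot and the scene stay as the last step left them, time stands still between calls to the robot, and variables do not carry over. Pictures are saved under pics/ and viewed, at most 10 in all, crops included, and the job is handed in when it is done.

Besides the shell and the picture viewer there is one more tool, called after "Emit:" by a JSON object that holds its "name" and its "arguments", one argument or row to a line. move_arm: Moves the arm, as the interface text tells. Shift numbers are shares of 0.1 m and turn numbers shares of pi/4 rad, none past 1 either way. Its arguments: {"type":"object","properties":{"moves":{"type":"array"},"force":{"type":"number"}},"required":["moves"]}

```bash
mkdir -p pics; cat > h.py <<'E'
from plant import *
import numpy as np, cv2
from scipy.spatial.transform import Rotation as R
def ray(p,uv):
    K=np.array(p["intrinsics"]);T=np.array(p["cam_to_world"])
    d=np.array([(uv[0]-K[0,2])/K[0,0],-(uv[1]-K[1,2])/K[1,1],-1.])
    return T[:3,3],T[:3,:3]@d
def onz(p,uv,z):
    o,d=ray(p,uv); return o+d*(z-o[2])/d[2]
def tri(a,b):
    A=np.zeros((3,3));v=np.zeros(3)
    for o,d in (a,b):
        d=d/np.linalg.norm(d);P=np.eye(3)-np.outer(d,d);A+=P;v+=P@o
    return np.linalg.solve(A,v)
E
python3 - <<'E'
from h import *
o=get_obs();print(o["clock"],o["tool_pos"],o["eef_rot"],o["force"],o["gripper_width"])
zs=dict(paddle_far_end=.07,key_top=.07,big_button_top=.07,small_button_top=.07,control_box=.04,vacuum_plate=.02,chisel=.015,tin=.028,driver=.015)
for n in("top","side"):
    p=snapshot(n);cv2.imwrite(f"pics/{n}0.png",p["img"][:,:,::-1]);print(n,np.round(p["cam_to_world"],3).tolist())
    for t,z in zs.items():
        for r in look_for(p,t)[:2]: print(n,t,np.round(r["uv"],1),round(r["conf"],2),np.round(onz(p,r["uv"],z),4))
E
```

```text
0.0 [0.28238342 0.58468399 0.23027025] [-2.51971884e-04  2.23027323e-01  9.74811709e-01 -9.38434046e-04] [0.4433519  0.72265305 0.76272505] 1.0023326665621444
top [[0.013, 0.981, -0.192, 0.313], [-1.0, 0.015, 0.008, 0.028], [0.01, 0.192, 0.981, 1.299], [0.0, 0.0, 0.0, 1.0]]
top paddle_far_end [294.8 198.1] 0.85 [ 0.5411 -0.0846  0.07  ]
top key_top [245.  209.4] 0.42 [0.5058 0.0592 0.07  ]
top big_button_top [318.8 192.7] 0.62 [ 0.5581 -0.1546  0.07  ]
top small_button_top [269.  201.9] 0.42 [ 0.5288 -0.0099  0.07  ]
top control_box [279.9 195.8] 0.59 [ 0.553  -0.0431  0.04  ]
top vacuum_plate [244.8 204.8] 0.73 [0.5276 0.0613 0.02  ]
top chisel [133.9 176.2] 0.96 [0.6119 0.4012 0.015 ]
top tin [319.3 190.2] 0.74 [ 0.5742 -0.1625  0.028 ]
top tin [140.2 257.4] 0.64 [0.3666 0.3625 0.028 ]
top driver [378.4 202.7] 0.78 [ 0.5409 -0.3433  0.015 ]
side [[-0.604, -0.675, 0.424, 1.128], [0.797, -0.504, 0.333, 0.476], [-0.011, 0.539, 0.842, 1.189], [0.0, 0.0, 0.0, 1.0]]
side paddle_far_end [227.6 176.2] 0.74 [ 0.5538 -0.0719  0.07  ]
side key_top [260.9 193.5] 0.58 [0.5425 0.0584 0.07  ]
side big_button_top [207.9 167.7] 0.64 [ 0.5664 -0.1479  0.07  ]
side control_box [241.2 200.6] 0.63 [0.5883 0.0115 0.04  ]
side vacuum_plate [226.6 270.6] 0.77 [0.8028 0.1214 0.02  ]
side chisel [338.  276.1] 0.76 [0.6131 0.4001 0.015 ]
side tin [373.5 214.4] 0.72 [0.3661 0.3848 0.028 ]
side tin [206.  170.6] 0.3 [ 0.5589 -0.1684  0.028 ]
side driver [173.9 143.6] 0.53 [ 0.5297 -0.3522  0.015 ]
```

```bash
python3 -c "
import cv2
a=cv2.imread('pics/top0.png');b=cv2.imread('pics/side0.png')
cv2.imwrite('pics/t1.png',cv2.resize(a[140:270,190:350],(800,600)[:1]*1+(650,) if 0 else (736,598),interpolation=2))
cv2.imwrite('pics/s1.png',cv2.resize(b[120:320,150:400],(750,600),interpolation=2))"
```

```text
(no output)
```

View pics/t1.png

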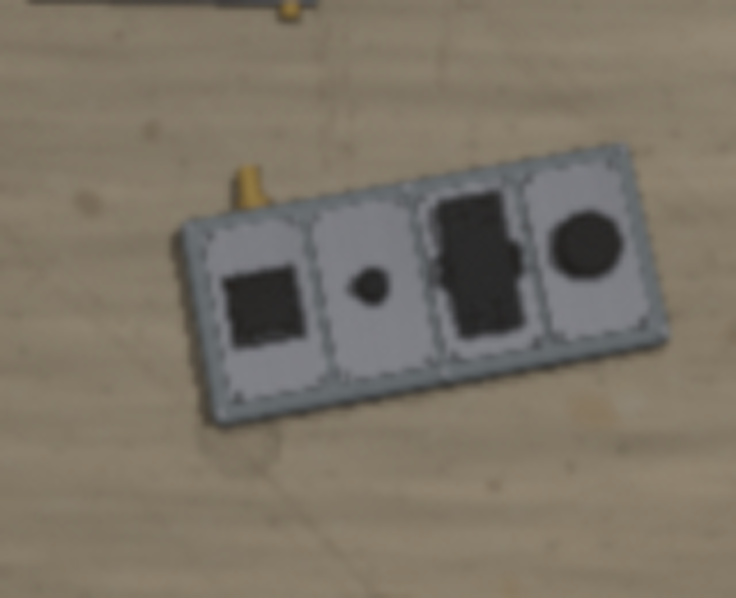

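View pics/s1.png

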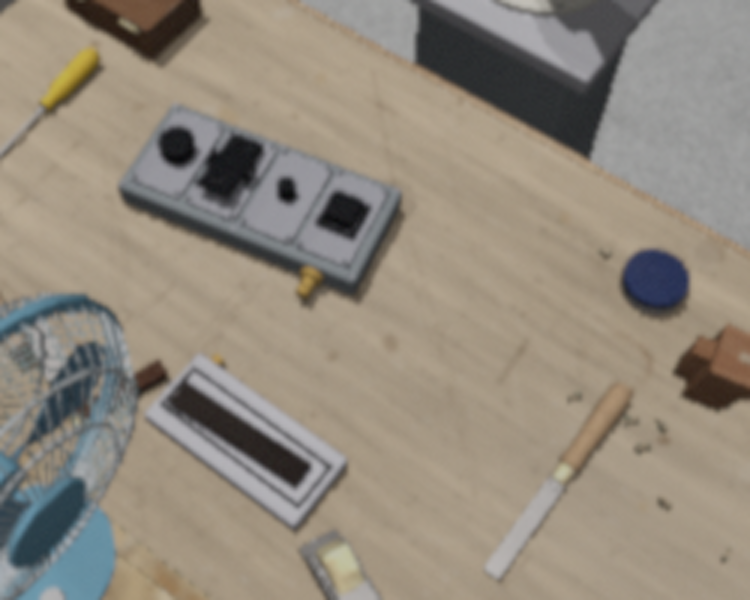

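The top view shows, from left to right, key, small button, paddle and big button, with crop centres (265,306), (372,286), (480,265) and (586,244). The side view agrees, with crop centres (344,213), (288,189), (231,168) and (177,145). The detections match these apart from the key's top-view uv.

```bash
python3 - <<'E'
from h import *
from scipy.optimize import least_squares
T=[(265,306),(372,286),(480,265),(586,244)];S=[(344,213),(288,189),(231,168),(177,145)]
pt=snapshot("top");ps=snapshot("side")
s=[1.5,.5,-.5,-1.5];H=[.07,.07,.066,.07]
def rows(x,which):
    out=[]
    for i in range(4):
        c=np.array([x[0]-np.sin(x[2])*.07*s[i],x[1]+np.cos(x[2])*.07*s[i]])
        if 't' in which: out+=list(onz(pt,(190+T[i][0]/4.6,140+T[i][1]/4.6),H[i])[:2]-c)
        if 's' in which: out+=list(onz(ps,(150+S[i][0]/3,120+S[i][1]/3),H[i])[:2]-c)
    return np.array(out)
for w in('t','s','ts'):
    r=least_squares(rows,[.54,-.05,.1],args=(w,));print(w,r.x.round(4),(r.fun*1000).round(1))
x=r.x
for n,k in zip(("key","small","paddle","big"),s): print(n,(x[0]-np.sin(x[2])*.07*k).round(4),(x[1]+np.cos(x[2])*.07*k).round(4))
print(x[:2]+0)
o=get_obs();q=o["eef_rot"];Rt=R.from_quat([q[1],q[2],q[3],q[0]]).as_matrix();print(Rt.round(3),o["clock"])
E
```

```text
t [ 0.5357 -0.0494  0.2092] [ 0.5 -1.5 -0.3 -0.1  0.3 -0.  -0.4  1.7]
s [ 0.5461 -0.0406  0.1872] [ 0.7 -0.1 -0.9  0.5 -0.3 -1.   0.5  0.6]
ts [ 0.5409 -0.045   0.1981] [-5.9 -6.2  7.1  4.5 -6.  -4.6  4.7  5.  -4.5 -4.4  4.5  3.3 -4.5 -2.5
  4.6  4.8]
key 0.5202 0.0579
small 0.534 -0.0107
paddle 0.5478 -0.0793
big 0.5616 -0.1479
[ 0.54090086 -0.04499931]
[[-0.901  0.435 -0.   ]
 [ 0.435  0.901 -0.   ]
 [-0.    -0.    -1.   ]] 1.1
```

View pics/top0.png

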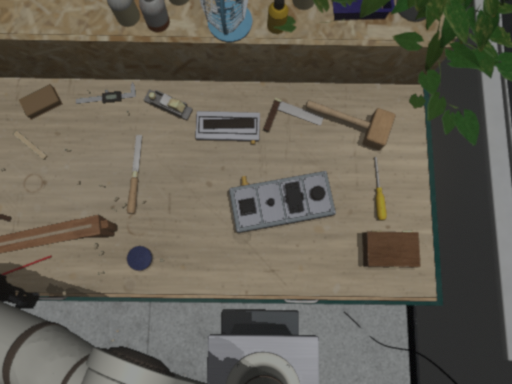

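Emit:
{"name": "move_arm", "arguments": {
  "moves": [
    [-0.25,-0.25,0,0,0,0,0],
    [-0.5,-0.5,0,0,0,0,0],
    [-0.75,-0.75,0,0,0,0,0],
    [-0.95,-0.95,0,0,0,0,0],
    [-0.95,-0.95,0,0,0,0,0],
    [-0.95,-0.95,0,0,0,0,0],
    [-0.95,-0.95,0,0,0,0,0],
    [-0.95,-0.95,0,0,0,0,0]
  ]
}}

```text
clock: 1.9
tool_pos: [0.3259, 0.4598, 0.2314]
eef_rot: [-0.0, 0.222, 0.975, 0.0]
force: [0.5, 0.2, 0.4]
gripper_width: -0.001
finger_force: 0.0
```

The full top view has the box at (282,201) and the tin at (140,258). The bench between the arm and the box is clear, and the fan stands on the rear shelf. I'll carry on towards the box.

Emit:
{"name": "move_arm", "arguments": {
  "moves": [
    [-0.3,-0.3,0,0,0,0,0],
    [-0.6,-0.6,0,0,0,0,0],
    [-0.95,-0.95,0,0,0,0,0],
    [-0.95,-0.95,0,0,0,0,0],
    [-0.95,-0.95,0,0,0,0,0],
    [-0.95,-0.95,0,0,0,0,0],
    [-0.95,-0.95,0,0,0,0,0],
    [-0.95,-0.95,0,0,0,0,0]
  ]
}}

```text
clock: 2.7
tool_pos: [0.3703, 0.3331, 0.2312]
eef_rot: [-0.0, 0.222, 0.975, 0.0]
force: [-0.1, 0.8, 0.5]
gripper_width: -0.002
finger_force: 0.0
```

Emit:
{"name": "move_arm", "arguments": {
  "moves": [
    [-0.3,-0.3,0,0,0,0,0],
    [-0.6,-0.6,0,0,0,0,0],
    [-0.95,-0.95,0,0,0,0,0],
    [-0.95,-0.95,0,0,0,0,0],
    [-0.95,-0.95,0,0,0,0,0],
    [-0.95,-0.95,0,0,0,0,0],
    [-0.95,-0.95,0,0,0,0,0],
    [-0.95,-0.95,0,0,0,0,0]
  ]
}}

```text
clock: 3.5
tool_pos: [0.4148, 0.2062, 0.2313]
eef_rot: [-0.0, 0.222, 0.975, 0.0]
force: [-0.8, -0.6, 0.4]
gripper_width: -0.001
finger_force: 0.0
```

Emit:
{"name": "move_arm", "arguments": {
  "moves": [
    [-0.3,-0.3,0,0,0,0,0],
    [-0.6,-0.6,0,0,0,0,0],
    [-0.95,-0.95,0,0,0,0,0],
    [-0.95,-0.95,0,0,0,0,0],
    [-0.95,-0.95,0,0,0,0,0],
    [-0.95,-0.95,0,0,0,0,0],
    [-0.95,-0.95,0,0,0,0,0],
    [-0.95,-0.95,0,0,0,0,0]
  ]
}}

```text
clock: 4.3
tool_pos: [0.4593, 0.0794, 0.2313]
eef_rot: [-0.0, 0.222, 0.975, 0.0]
force: [-0.1, -0.7, 0.0]
gripper_width: 0.002
finger_force: 0.0
```

Emit:
{"name": "move_arm", "arguments": {
  "moves": [
    [-0.2,-0.2,0,0,0,-0.15,0],
    [-0.4,-0.4,0,0,0,-0.3,0],
    [-0.6,-0.6,0,0,0,-0.45,0],
    [-0.8,-0.8,0,0,0,-0.6,0],
    [-0.95,-0.95,0,0,0,-0.75,0],
    [-0.95,-0.95,0,0,0,-0.83,0],
    [-0.95,-0.95,0,0,0,-0.83,0],
    [-0.95,-0.95,0,0,0,-0.83,0]
  ]
}}

```text
clock: 5.1
tool_pos: [0.5037, -0.0479, 0.2312]
eef_rot: [-0.0, -0.101, 0.995, 0.0]
force: [-0.3, -0.3, 0.4]
gripper_width: 0.002
finger_force: 0.0
```

```bash
python3 - <<'E'
from h import *
o=get_obs();p=snapshot("wrist")
cv2.imwrite("pics/w0.png",p["img"][:,:,::-1]);print(o["clock"],o["tool_pos"],o["eef_rot"],p["intrinsics"] if "intrinsics" in p else p.keys(),np.round(p["tool_from_camera"],3).tolist())
for t in("paddle_far_end","key_top","big_button_top","small_button_top"):
    for r in cut_out(p,t)[:2]: 
        ys,xs=np.nonzero(r["region"]);print(t,np.round(r["uv"],1),round(r["conf"],2),xs.mean().round(1),ys.mean().round(1),xs.min(),xs.max(),ys.min(),ys.max())
E
```

```text
5.1 [ 0.50373394 -0.04789512  0.23122107] [-8.71221797e-05 -1.00722857e-01  9.94914492e-01  2.26498571e-04] [[297.31863964   0.         255.99929306]
 [  0.         297.31863964 195.50860747]
 [  0.           0.           1.        ]] [[-0.001, 0.957, 0.291, 0.074], [1.0, 0.001, 0.0, -0.0], [-0.0, 0.291, -0.957, -0.144], [0.0, 0.0, 0.0, 1.0]]
paddle_far_end [215.9 205.4] 0.93 215.2 205.4 196 234 166 245
key_top [506.4 141.5] 0.72 506.7 144.2 501 511 124 164
key_top [335.9 205.7] 0.71 338.2 207.4 322 355 192 223
big_button_top [153.9 207. ] 0.73 155.4 207.1 138 173 189 225
big_button_top [246.7 158.2] 0.43 251.7 181.9 126 371 141 266
small_button_top [277.7 202.8] 0.74 277.8 208.0 268 287 199 217
```

View pics/w0.png

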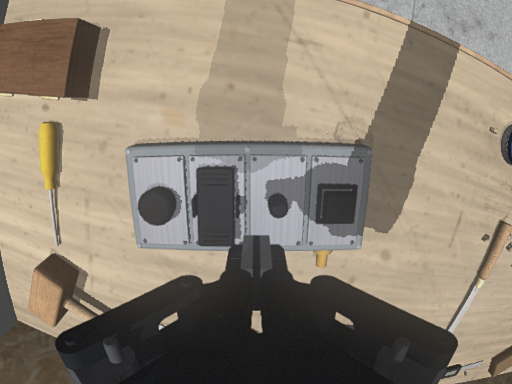

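The wrist view shows the box face-on, with big (156,206), paddle (216,205), small (278,206) and key (337,205). The far side is at the bottom and the closed fingers are at (257,250).

```bash
cat >> h.py <<'E'
def wonz(p,o,uv,z):
    K=np.array(p["intrinsics"]);T=np.array(p["tool_from_camera"]);q=o["eef_rot"]
    a=np.array([uv[0]-K[0,2],uv[1]-K[1,2]]);r=np.hypot(*a);th=r/K[0,0]
    d=np.array([np.sin(th)*a[0]/r,-np.sin(th)*a[1]/r,-np.cos(th)])
    W=R.from_quat([q[1],q[2],q[3],q[0]]).as_matrix()
    c=W@T[:3,3]+o["tool_pos"];d=W@T[:3,:3]@d
    return c+d*(z-c[2])/d[2]
def fit(p,o,pts,H=(.07,.07,.066,.07)):
    from scipy.optimize import least_squares
    P=np.array([wonz(p,o,u,h)[:2] for u,h in zip(pts,H)]);s=np.array([1.5,.5,-.5,-1.5])
    C=lambda x:np.c_[x[0]-np.sin(x[2])*.07*s,x[1]+np.cos(x[2])*.07*s]
    r=least_squares(lambda x:(P-C(x)).ravel(),[.54,-.05,.2]);print(r.x.round(4),(1000*r.fun).round(1))
    c=C(r.x);ax=np.array([np.cos(r.x[2]),np.sin(r.x[2])])
    q=o["eef_rot"];W=R.from_quat([q[1],q[2],q[3],q[0]]).as_matrix()
    for n,t in (("far",c[2]+.033*ax),("pivot",c[2]),("key",c[0]),("big",c[3])):
        print(n,t.round(4),"tool shift mm",(1000*W.T@(np.r_[t,0.07]-o["tool_pos"])).round(1))
E
python3 - <<'E'
from h import *
o=get_obs();p=snapshot("wrist");print(o["clock"])
fit(p,o,[(337,205),(278,206),(216,205),(156.5,206.5)])
for c in((135,249),(362,251),(129,149),(371,149)):print(wonz(p,o,c,.04).round(4))
E
```

```text
5.35
[ 0.5362 -0.0528  0.2105] [ 0.8 -4.3  0.3 -0.4 -0.4  1.4 -0.7  3.3]
far [ 0.5757 -0.0801] tool shift mm [-64.1 -45.7 161.4]
pivot [ 0.5435 -0.087 ] tool shift mm [-31.1 -45.9 161.4]
key [0.5142 0.0499] tool shift mm [-30.   94.1 161.4]
big [ 0.5581 -0.1555] tool shift mm [ -31.6 -115.9  161.4]
[ 0.6371 -0.1869  0.04  ]
[0.5784 0.1101 0.04  ]
[ 0.5044 -0.2046  0.04  ]
[0.447  0.0797 0.04  ]
```

Emit:
{"name": "move_arm", "arguments": {
  "moves": [
    [-0.2,-0.15,0.3,0,0,0,0],
    [-0.4,-0.3,0.6,0,0,0,0],
    [-0.64,-0.46,0.9,0,0,0,0],
    [-0.64,-0.46,1.0,0,0,0,0],
    [-0.64,-0.46,1.0,0,0,0,0],
    [-0.64,-0.46,1.0,0,0,0,0],
    [-0.64,-0.46,1.0,0,0,0,0],
    [-0.64,-0.46,1.0,0,0,0,0]
  ]
}}

```text
clock: 6.2
tool_pos: [0.5763, -0.0809, 0.133]
eef_rot: [0.001, -0.101, 0.995, -0.0]
force: [0.3, -0.2, -0.4]
gripper_width: 0.001
finger_force: 0.0
```

```bash
python3 - <<'E'
from h import *
o=get_obs();p=snapshot("wrist");print(o["clock"],o["tool_pos"],o["eef_rot"])
cv2.imwrite("pics/w1.png",cv2.resize(p["img"][:,:,::-1],(800,600),interpolation=2))
E
```

```text
6.2 [ 0.57633649 -0.08085027  0.13300859] [ 1.28289897e-03 -1.01129809e-01  9.94872373e-01 -2.78038781e-04]
```

View pics/w1.png

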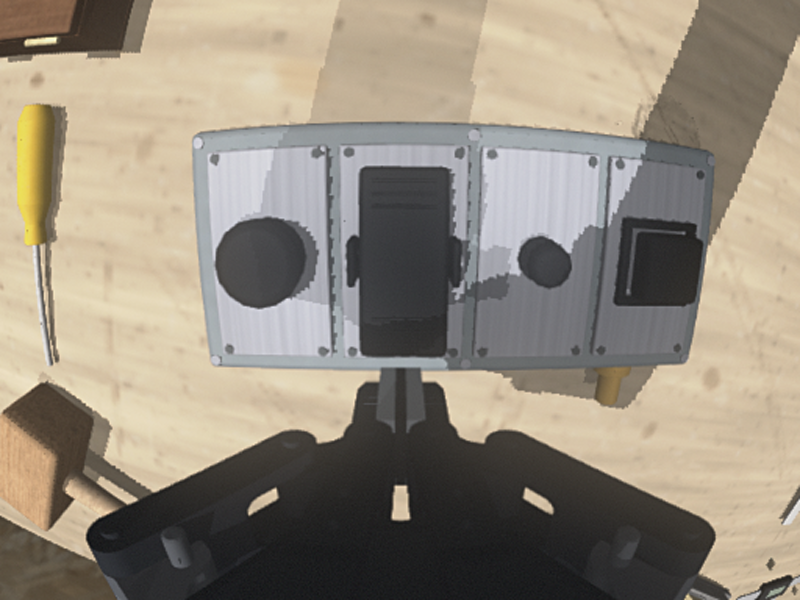

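Close up, the positions in the 800x600 view are big top (260,263), paddle pivot (404,261), small (550,263) and key top (666,268). The finger tips at (402,368) are in line with the paddle.

```bash
python3 - <<'E'
from h import *
o=get_obs();p=snapshot("wrist");s=1.5625
fit(p,o,[(666/s,268/s),(550/s,263/s),(404/s,261/s),(260/s,263/s)])
for u in((404,168),(404,318),(404,357)): print((wonz(p,o,np.array(u)/s,.07)).round(4))
E
```

```text
[ 0.5383 -0.0526  0.1991] [ 1.2 -4.8 -0.4 -0.3  0.1  1.3 -0.8  3.9]
far [ 0.5776 -0.0804] tool shift mm [-1.3  0.3 62.8]
pivot [ 0.5453 -0.0869] tool shift mm [31.7  0.4 62.8]
key [0.5176 0.0503] tool shift mm [ 31.2 140.4  62.7]
big [ 0.5591 -0.1555] tool shift mm [ 32.  -69.6  62.8]
[ 0.5035 -0.0943  0.07  ]
[ 0.5712 -0.0803  0.07  ]
[ 0.5906 -0.0763  0.07  ]
```

Emit:
{"name": "move_arm", "arguments": {
  "moves": [
    [-0.01,0,0.3,0,0,0,0],
    [-0.01,0,0.52,0,0,0,0],
    [-0.01,0,0.58,0,0,0,0],
    [-0.01,0,0.62,0,0,0,0],
    [-0.01,0,0.66,0,0,0,0],
    [-0.01,0,0.69,0,0,0,0],
    [-0.01,0,0.7,0,0,0,0],
    [-0.01,0,0.7,0,0,0,0]
  ]
}}

```text
clock: 7.1
tool_pos: [0.5777, -0.0808, 0.0626]
eef_rot: [0.001, -0.101, 0.995, -0.0]
force: [-1.4, 1.3, 5.5]
gripper_width: -0.004
finger_force: 2.4
```

Emit:
{"name": "move_arm", "arguments": {
  "moves": [
    [0,0,0.01,0,0,0,0],
    [0,0,0.02,0,0,0,0],
    [0,0,0.03,0,0,0,0],
    [0,0,0.03,0,0,0,0],
    [0,0,0.03,0,0,0,0],
    [0,0,0.03,0,0,0,0],
    [0,0,0.03,0,0,0,0],
    [0,0,0.03,0,0,0,0]
  ]
}}

```text
clock: 7.9
tool_pos: [0.5779, -0.0808, 0.0619]
eef_rot: [0.001, -0.101, 0.995, -0.0]
force: [-7.6, 1.1, 23.8]
gripper_width: 0.005
finger_force: 10.8
```

Emit:
{"name": "move_arm", "arguments": {
  "moves": [
    [0,0,-0.3,0,0,0,0],
    [0,0,-0.6,0,0,0,0],
    [0.1,0.3,-0.7,0,0,0,0],
    [0.2,0.6,-0.7,0,0,0,0],
    [0.32,1.0,-0.7,0,0,0,0],
    [0.32,1.0,-0.7,0,0,0,0],
    [0.32,1.0,-0.7,0,0,0,0],
    [0.32,1.0,-0.7,0,0,0,0]
  ]
}}

```text
clock: 8.7
tool_pos: [0.5261, 0.0096, 0.1287]
eef_rot: [0.001, -0.1, 0.995, -0.0]
force: [0.2, 0.2, 0.2]
gripper_width: 0.0
finger_force: 0.0
```

```bash
python3 - <<'E'
from h import *
o=get_obs();p=snapshot("wrist");print(o["clock"],o["tool_pos"],o["eef_rot"])
cv2.imwrite("pics/w2.png",cv2.resize(p["img"][:,:,::-1],(800,600),interpolation=2))
E
```

```text
8.7 [0.52611671 0.00960647 0.12871398] [ 6.13359647e-04 -1.00394726e-01  9.94947429e-01 -3.68110540e-04]
```

View pics/w2.png

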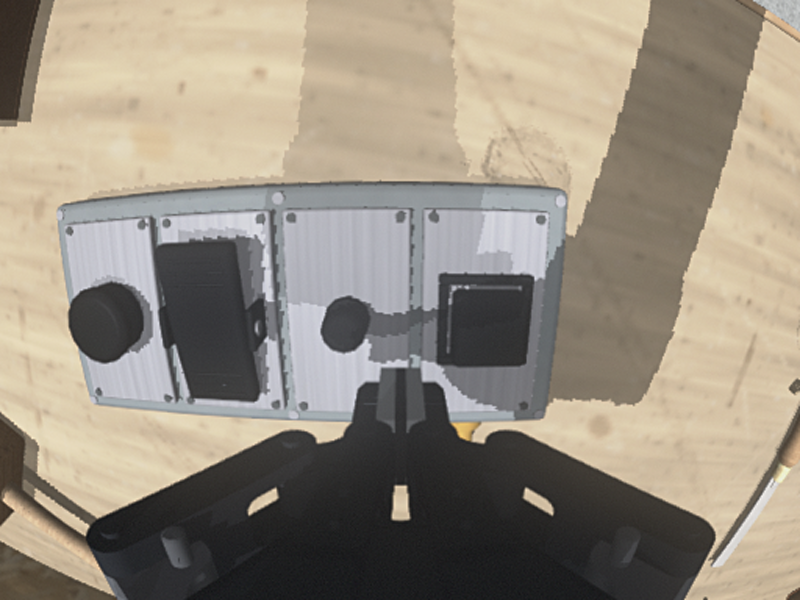

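The paddle is now tipped, with its near end raised at (200,242). The key cap top is centred at (489,327) in the 800x600 view.

```bash
python3 - <<'E'
from h import *
o=get_obs();p=snapshot("wrist");q=o["eef_rot"];W=R.from_quat([q[1],q[2],q[3],q[0]]).as_matrix();s=1.5625
for u in((489,327),(452,327),(527,327),(346,324)): P=wonz(p,o,np.array(u)/s,.07);print(P.round(4),(1000*W.T@(P-o["tool_pos"])).round(1))
E
```

```text
[0.516  0.0494 0.07  ] [ 1.9 41.4 58.5]
[0.5194 0.0322 0.07  ] [ 2.  23.9 58.5]
[0.5125 0.0676 0.07  ] [ 1.8 59.9 58.5]
[ 0.5277 -0.0162  0.07  ] [  3.5 -25.3  58.6]
```

Emit:
{"name": "move_arm", "arguments": {
  "moves": [
    [0.02,0.2,0,0,0,0,0],
    [0.02,0.41,0,0,0,0,0],
    [0.02,0.41,0.2,0,0,0,0],
    [0.02,0.41,0.4,0,0,0,0],
    [0.02,0.41,0.54,0,0,0,0],
    [0.02,0.41,0.6,0,0,0,0],
    [0.02,0.41,0.66,0,0,0,0],
    [0.02,0.41,0.69,0,0,0,0]
  ]
}}

```text
clock: 9.6
tool_pos: [0.515, 0.0496, 0.0598]
eef_rot: [-0.001, -0.1, 0.995, -0.0]
force: [-10.7, -3.9, 34.9]
gripper_width: 0.0
finger_force: 17.7
```

Emit:
{"name": "move_arm", "arguments": {
  "moves": [
    [0,0,0.01,0,0,0,0],
    [0,0,0.02,0,0,0,0],
    [0,0,0.02,0,0,0,0],
    [0,0,0.02,0,0,0,0],
    [0,0,0.02,0,0,0,0],
    [0,0,0.02,0,0,0,0],
    [0,0,0.02,0,0,0,0],
    [0,0,0.02,0,0,0,0]
  ]
}}

```text
clock: 10.4
tool_pos: [0.515, 0.0496, 0.0599]
eef_rot: [-0.0, -0.101, 0.995, -0.001]
force: [-10.1, -1.9, 25.0]
gripper_width: -0.001
finger_force: 12.3
```

Emit:
{"name": "move_arm", "arguments": {
  "moves": [
    [0,0,-0.3,0,0,0,0],
    [0,0,-0.6,0,0,0,0],
    [0,-0.3,-0.7,0,0,0,0],
    [0,-0.6,-0.7,0,0,0,0],
    [0,-1.0,-0.7,0,0,0,0],
    [0,-1.0,-0.7,0,0,0,0],
    [0,-1.0,-0.7,0,0,0,0],
    [0,-1.0,-0.7,0,0,0,0]
  ]
}}

```text
clock: 11.2
tool_pos: [0.5353, -0.0465, 0.1275]
eef_rot: [0.0, -0.101, 0.995, 0.0]
force: [-0.3, 0.5, 0.2]
gripper_width: -0.005
finger_force: 0.0
```

Emit:
{"name": "move_arm", "arguments": {
  "moves": [
    [0,-0.3,0,0,0,0,0],
    [0,-0.6,0,0,0,0,0],
    [0,-0.9,0,0,0,0,0],
    [0,-0.9,0,0,0,0,0],
    [0,-0.9,0,0,0,0,0],
    [0,-0.9,0,0,0,0,0],
    [0,-0.9,0,0,0,0,0],
    [0,-0.9,0,0,0,0,0]
  ]
}}

```text
clock: 12.0
tool_pos: [0.5533, -0.1343, 0.1273]
eef_rot: [0.0, -0.102, 0.995, 0.0]
force: [-0.5, -0.1, -0.4]
gripper_width: 0.0
finger_force: 0.0
```

```bash
python3 - <<'E'
from h import *
o=get_obs();p=snapshot("wrist");print(o["clock"],o["tool_pos"],o["eef_rot"])
cv2.imwrite("pics/w3.png",cv2.resize(p["img"][:,:,::-1],(800,600),interpolation=2))
E
```

```text
12.0 [ 0.55330789 -0.13427703  0.12732632] [ 4.25434489e-06 -1.01958100e-01  9.94788665e-01  2.40293684e-04]
```

View pics/w3.png

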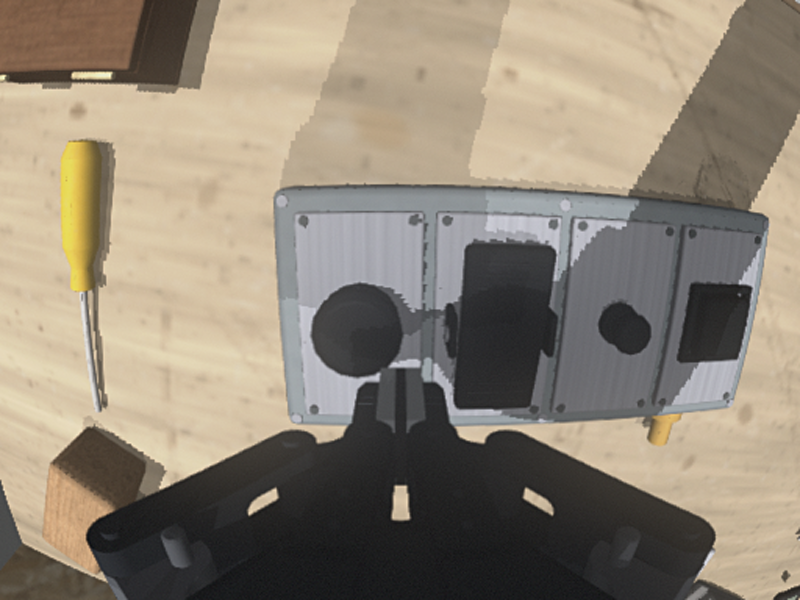

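The key is down at (720,322), and the big button's top is centred at (357,329) in the 800x600 view.

```bash
python3 - <<'E'
from h import *
o=get_obs();p=snapshot("wrist");q=o["eef_rot"];W=R.from_quat([q[1],q[2],q[3],q[0]]).as_matrix();s=1.5625
for u in((357,329),): P=wonz(p,o,np.array(u)/s,.07);print(P.round(4),(1000*W.T@(P-o["tool_pos"])).round(1))
E
```

```text
[ 0.5559 -0.1546  0.07  ] [  1.5 -20.1  57.3]
```

Emit:
{"name": "move_arm", "arguments": {
  "moves": [
    [0.01,-0.1,0,0,0,0,0],
    [0.01,-0.2,0,0,0,0,0],
    [0.01,-0.2,0.2,0,0,0,0],
    [0.01,-0.2,0.4,0,0,0,0],
    [0.01,-0.2,0.52,0,0,0,0],
    [0.01,-0.2,0.58,0,0,0,0],
    [0.01,-0.2,0.63,0,0,0,0],
    [0.01,-0.2,0.66,0,0,0,0]
  ]
}}

```text
clock: 12.9
tool_pos: [0.5558, -0.1564, 0.0626]
eef_rot: [-0.001, -0.101, 0.995, -0.0]
force: [-12.4, 2.2, 32.6]
gripper_width: -0.002
finger_force: 16.0
```

Emit:
{"name": "move_arm", "arguments": {
  "moves": [
    [0,0,0.01,0,0,0,0],
    [0,0,0.01,0,0,0,0],
    [0,0,0.01,0,0,0,0],
    [0,0,0.01,0,0,0,0],
    [0,0,0.01,0,0,0,0],
    [0,0,0.01,0,0,0,0],
    [0,0,0.01,0,0,0,0],
    [0,0,0.01,0,0,0,0]
  ]
}}

```text
clock: 13.7
tool_pos: [0.5558, -0.1563, 0.0629]
eef_rot: [-0.0, -0.101, 0.995, -0.0]
force: [-9.9, 0.5, 19.0]
gripper_width: 0.001
finger_force: 9.6
```

Emit:
{"name": "move_arm", "arguments": {
  "moves": [
    [0,0,0,0,0,0,0],
    [0,0,0,0,0,0,0],
    [0,0,-0.2,0,0,0,0],
    [0,0,-0.5,0,0,0,0],
    [0,0,-0.8,0,0,0,0],
    [0,0,-0.8,0,0,0,0],
    [0,0,-0.8,0,0,0,0],
    [0,0,-0.8,0,0,0,0]
  ]
}}

```text
clock: 14.5
tool_pos: [0.5559, -0.1554, 0.1398]
eef_rot: [-0.0, -0.101, 0.995, 0.0]
force: [0.4, -0.2, -1.0]
gripper_width: -0.001
finger_force: 0.0
```

```bash
python3 - <<'E'
from h import *
o=get_obs();p=snapshot("wrist");print(o["clock"],o["tool_pos"],o["force"])
cv2.imwrite("pics/w4.png",cv2.resize(p["img"][:,:,::-1],(800,600),interpolation=2))
E
```

```text
14.5 [ 0.55591661 -0.15541435  0.13979393] [ 0.37229839 -0.15988828 -1.01041408]
```

View pics/w4.png

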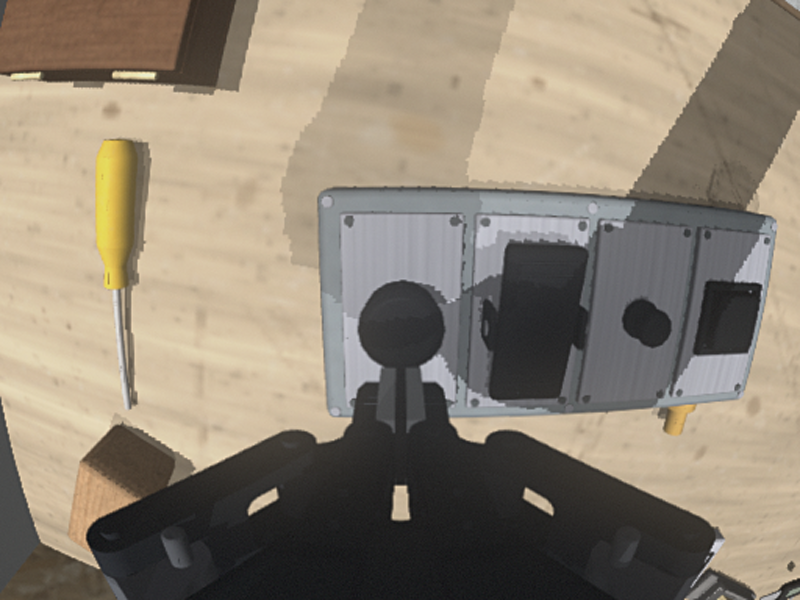

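The big button has been released and is out at (401,324). The paddle is still tipped, the key is down at (728,318), and the tool is clear of everything.

```bash
python3 -c "
from plant import *
print(close_job())"
```

```text
the job is handed in; nothing more can be done
None
```

I tipped the paddle, pushed the key in, and held the big button in for about a second before letting go; the job is handed in (pressing done by 14.5 s of the 40 s), but the hand-in returned no verdict.

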